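Lever-lid glass bin

TASK

Pull the orange-knobbed lever of the slim green bin up, click by click, until the lid stays open by itself in its last notch, then let go of it. Take the amber jar out of its white caddy and set it gently upright on the bin's floor; it goes in only one way round, with room for fingers only at its narrow ends, so you will have to stand it on the tray on the way and take it again by those ends; never let it drop. Then press the red release button and keep it down until the lid has fallen fully shut, leaving the cup, can and bottle where they stand.

Things in the scene. Friction and masses are not known exactly. Their poses are not given: they have to be found in the camera images.
- lever (a joint): angle of the lid and its lever, which are one rigid part on one hinge: 0 with the lid shut, growing as the knob is lifted; it starts shut or in the first notch; end stop 1.72 rad. A ratchet catches it at about 0.57, 1.07 and 1.57 rad (third and last notch: lid upright); let go, it drops back to the last notch passed, so lift it to 1.65 or so. A spring pulls it shut: about 4 N at the knob
- lever_knob (a point): centre of the orange knob, a drum 32 mm in diameter, 30 mm long, its flat ends facing the bin's y, on a 12 mm rod outside the bin's right (-y) side, 120 mm from the hinge axis. Lid shut, the lever points to the robot and 0.20 rad below level, knob 80 mm above the tray; at the last notch it is 80 degrees up, 222 mm high. Pinch it from above by the flat ends; it turns between the fingers as it swings
- lever_hinge (a point): fixed point on the lever's hinge axis, in the plane in which the knob swings, 104 mm above the tray. Axes as the bin's: the hinge axis is y; lifting swings the knob from -x up to +z
- bin_mouth (a point): centre of the slim green bin's opening at rim level, 100 mm above the tray; axes as the bin's, fixed: x points away from the robot (give or take its yaw), y to the left, along the long side. The opening and the inside are 58 mm in x by 170 mm in y with walls 5 mm, and behind it (+x) a solid 30 mm ledge at rim level to the hinge. The lid is 93 mm by 180 mm
- bin_floor (a point): centre of the bin's inner floor, 6 mm above the tray, 94 mm below the rim
- release (a joint): travel of the red release button, 0 up, 0.008 m fully down. It frees the ratchet from about 0.005 m; 3 N to start, 6 N at full travel. It also dips by itself as each notch clicks past. Held down with the lever free, the lid falls shut in about 1.5 s; let up sooner, the ratchet catches again
- release_top (a point): centre of the top of the red round button (28 mm diameter) when at rest about 90 mm above the tray, on a grey tower 14 mm lower, 60 mm behind (+x) the lever's hinge; press straight down
- jar_center (a point): centre of the amber glass jar with black lid: an upright block 40 mm in its x, 60 mm in its y, 90 mm tall, about 0.25 kg; loose. It starts standing in the caddy; its lower end is 45 mm below this point. In the bin its 60 mm side must lie along the bin's long side; grip it at or above half height so the gripper stays above the rim
- jar: the same jar, origin at the centre of its underside
- caddy: white fixed caddy holding the jar at the start: a 6 mm floor, 70 mm in x by 80 mm in y, with two walls 100 mm tall and 6 mm thick across its y ends, 66 mm apart; open towards -x, +x and above. Origin at the centre of its underside, jar axes as the caddy's; here the jar can be gripped only across its 40 mm. The tray between caddy and bin is clear for setting the jar down
- cup_mid (a point): middle of the clear cup, 80 mm wide, 100 mm tall, loose; leave alone
- can_mid (a point): middle of the steel can, 66 mm wide, 105 mm tall, loose; leave alone
- bottle_mid (a point): middle of the brown round bottle, 56 mm wide, 150 mm tall, loose; leave alone
Mind the look-alikes: they are no part of the job. What is shaped like the jar but blue or purple is not meant.

How it is judged:
On the way, in this order (a step that is already met when the one before it is completed fails the run):
1. the lever has been lifted to its last notch and stands there untouched, lid open (value of joint lever above 1.45 rad and contact force between each of the fingers, the arm and lever below 0.1 N), for 0.2 s.
2. the jar stands upright on the bin's floor, let go, with the lid open (x of jar_center in the frame of bin_mouth between -0.025 and 0.025 m and y of jar_center in the frame of bin_mouth between -0.07 and 0.07 m and z of jar_center in the frame of bin_mouth below -0.04 m and angle between jar_center's own z axis and vertical below 0.15 rad and contact force between the fingers and jar below 0.1 N and linear speed of jar below 0.03 m/s and value of joint lever above 1.45 rad), for 0.2 s.
3. the release button is pressed with the jar in the bin (x of jar_center in the frame of bin_mouth between -0.025 and 0.025 m and y of jar_center in the frame of bin_mouth between -0.07 and 0.07 m and z of jar_center in the frame of bin_mouth below -0.04 m and angle between jar_center's own z axis and vertical below 0.15 rad and value of joint release above 0.0045 m), for 0.1 s.
At the end, for the whole second after the job is handed in: the jar stands upright (within 0.15 rad) on the bin's floor at rest, the lid is shut (lever below 0.06 rad) and the release button is up again (below 2 mm) (x of jar_center in the frame of bin_mouth between -0.025 and 0.025 m and y of jar_center in the frame of bin_mouth between -0.07 and 0.07 m and z of jar_center in the frame of bin_mouth below -0.04 m and angle between jar_center's own z axis and vertical below 0.15 rad and linear speed of jar below 0.03 m/s and value of joint lever below 0.06 rad and value of joint release below 0.002 m); the robot touches nothing.
It fails at once if the jar is dropped: falls free at more than 0.6 m/s (about 18 mm) (linear speed of jar above 0.6 m/s and contact force between the fingers and jar below 0.05 N).
It fails at once if the jar is tipped over (angle between jar_center's own z axis and vertical above 0.8 rad).
It fails at once if the cup, can or bottle is moved by more than 30 mm (distance of any of cup_mid, can_mid, bottle_mid from where it was at the start of the episode above 0.03 m).
It also fails if it takes over 72 s, if anything falls off the work surface, if the arm or the gripper's body presses on something with over 40 N, if the wrist force passes 120 N, or if a joint passes its speed limit or range.

ROBOT

A 6-joint arm with a two-finger parallel gripper is mounted at the origin on the work surface. World frame = base frame: x ahead of the robot, y to its left, z up, the work surface at z = 0. Lengths are in m, angles in rad, forces in N, time in s.
With the tool pointing down it reaches from about 0.325 to 1 m from the base axis. Payload 5.1 kg.
Tool frame: the origin (TCP) lies where the fingers leave the gripper's body, on its centre line; the fingertips stand 73 mm ahead of it and the grasp point (between the pads) lies 54 mm ahead of it (env.finger_overhang is the distance from the TCP to the fingertips, in m); x points along the fingers, z is the direction in which the jaws open and shut, and the axes are right-handed (so a half turn about x gives the same grasp; the last joint's range is limited). The gripper opens to 85 mm and grips with 20 to 120 N. Pads are 22 mm wide; open, the fingers measure 114 mm over their backs; the gripper's body (76 mm by 85 mm) begins 54 mm behind the grasp point. The pads swing forward as they close: fully open they stand 13 mm farther back than shut.
Start: joints at [-1.191, 0.124, 1.65, -0, 1.367, -0.083], TCP at [0.29, -0.582, 0.304] pointing down, gripper open.
Joint ranges: [-2.61, 2.61], [-1.02, 2.33], [0.03, 2.71], [-1.35, 4.49], [0.32, 2.68], [-2.91, 2.91]. Speed limits (rad/s): [2.57, 2.57, 3.14, 3.14, 3.14, 3.14].

INTERFACE

Orientations are given as [roll, pitch, yaw] about the fixed x, y, z axes, in that order (R = Rz(yaw) Ry(pitch) Rx(roll)).
In Python, from bench import monitor, imaging, ticket, nets, env gives the robot as it stands.
- The arm moves only by the tool play_rows, never from a script. Its argument "increments" is text: rows parted by semicolons, each of 7 numbers parted by spaces: the turn, a rotation vector about the tool's x, y, z in rad, then the shift along the tool's x, y, z in cm, then the closure, from -1 (fully open) to 1 (shut). In form: ax ay az tx ty tz fingers; .... A call has 1 to 20 rows; each row is the pose to reach, as a shift and turn from the pose commanded when the call began, along the tool's axes at that moment; what a row does not reach only later rows make up. A row lasts 1/12 s, in which the tool goes at most 41.7 mm and 7.16 degrees, less where a joint would pass 70% of its speed; a pose out of reach is approached as far as the arm can. A call with a gripper value outside its range is refused whole. The fingers move at their own pace and stop on an object; the grip force is fixed at half the most. Time passes only in rows, so rows that repeat a pose let the fingers close. It gives the time, the measured TCP pose, the force and the opening at its end, in the units of the state.
- monitor.get_obs(): the state, without advancing time (a new reading comes with each control period).
- imaging.get_image(name): name is "side" or "top" or "wrist"; returns a dict with "frame" (480x640x3 uint8, red, green, blue), "depth" (480x640 float32, m along the optical axis (not along the pixel's ray), 0 where there is no reading), "fx", "fy", "cx", "cy" (pixels), "k1" (the pictures are not rectified: a ray, as slopes to the right and down, at radius r is drawn at 1 + k1 r^2 times it, then the intrinsics apply), "origin" and "orientation" of the camera in the world. Camera axes: x right, y down, z forward; pixel columns grow to the right and rows downward; lengths in m; the calibration is good to about 2 mm. A picture is of the moment at which its call begins.
- ticket.finish_job(): hands the job in, once; it reports no verdict.
Trained networks look in a picture, given as the dict that the camera call returned (one of the last four; its "shot" number tells which), for a name from the list of things; names that differ only in an ending like _2 or _b are one class to them, and where a whole thing is asked for, a point or a joint stands for the part that bears it (a point fixed in the world has none). Each returns a list of dicts, best first, with "score" (0 to 1); they miss things now and then, are a little off and sometimes report something else, mostly with a low value. They report only what shows in the picture. A call takes as long as a camera call. They do not tell look-alikes from the thing itself.
- nets.boxes_of(picture, query): "location" ([row, column] in pixels, amid what is visible of it).
- nets.cut_out(picture, query): "mask" (480x640 bool, what is visible of it) and "location" ([row, column] in pixels, amid what is visible of it).
The state is a dict: "time_s": time; "joint_pos": joint angles; "joint_vel": joint speeds; "effort": joint torques, N m; "tool_pos": TCP position; "tcp_rot": TCP orientation; "contact_force": force on the tool from outside, world axes, zero at the start; "wrist_torque": the same for the moment, N m; "gripper_width": finger opening in m.
Only numpy, scipy, OpenCV 4.12 (cv2) and the standard library are available. Lean on these libraries where they do the work, as an engineer would, in place of code of your own. Each camera call takes 0.05 s, during which the arm holds its last target. There are 200 camera calls.

## Working session

There is one attempt and no reset: what is moved stays moved. The work goes in short steps, Python scripts to look and compute and a tool call to move; the robot and the scene stay as the last step left them, time stands still between calls to the robot, and variables do not carry over. Pictures are saved under pics/ and viewed, about 8 in all and at most 12, crops included, and the job is handed in when it is done.

Besides the shell and the picture viewer there is one more tool, called after "Request:" as name(argument=value, ...), one argument or row to a line, values as JSON. play_rows: Moves the arm, as the interface text tells. Its arguments: {"type":"object","properties":{"increments":{"type":"string"}},"required":["increments"]}

```bash
mkdir -p pics; ls; cat > h.py <<'E'
import numpy as np, cv2
from scipy.spatial.transform import Rotation as R
from bench import monitor, imaging, ticket, nets, env
def rot(o):
    o=np.array(o); return R.from_euler('xyz',o).as_matrix() if o.shape==(3,) else (o if o.shape==(3,3) else R.from_quat(o).as_matrix())
def cloud(p):
    v,u=np.mgrid[0:480,0:640].astype(float)
    x=(u-p['cx'])/p['fx'];y=(v-p['cy'])/p['fy'];a,b=x.copy(),y.copy()
    for _ in range(8):
        s=1+p['k1']*(a*a+b*b);a=x/s;b=y/s
    d=p['depth'];P=np.stack([a*d,b*d,d],-1)@rot(p['orientation']).T+np.array(p['origin'])
    P[d<=0]=np.nan
    return P
def save(p,n): cv2.imwrite('pics/'+n,p['frame'][:,:,::-1])
E
python3 - <<'E'
from h import *
o=monitor.get_obs();print(o)
for n in('top','side'):
    p=imaging.get_image(n);save(p,n+'0.png');np.savez(n+'0.npz',P=cloud(p),f=p['frame'])
    print(n,p['origin'],p['orientation'],p['fx'],p['k1'])
    P=cloud(p)
    for q in('lever_knob','release_top','jar','caddy','bin_mouth','lever','cup_mid','can_mid','bottle_mid'):
        try:
            for r in nets.cut_out(p,q)[:4]:
                m=r['mask'];print(q,round(r['score'],2),np.round(r['location']),m.sum(),np.round(np.nanmedian(P[m],0),3),np.round(np.nanpercentile(P[m],95,axis=0),3))
        except Exception as e: print(q,e)
E
```

```text
pics
{'time_s': 0.0, 'joint_pos': array([-1.19059835e+00,  1.24510386e-01,  1.65168868e+00,  1.93328757e-05,
        1.36746760e+00, -8.25901971e-02]), 'joint_vel': array([-0.0021697 ,  0.00017512, -0.00102524,  0.00097161,  0.00134776,
       -0.00024707]), 'effort': array([ 8.38354572e-04, -4.23618650e+01, -3.65450835e+01, -9.53215704e-05,
        6.99560973e-03,  7.95007452e-06]), 'tool_pos': array([ 0.29000162, -0.58120885,  0.30264075]), 'tcp_rot': array([3.04987715, 1.56872223, 1.94186507]), 'contact_force': array([ 0.38313031, -0.14209413,  0.53342847]), 'wrist_torque': array([ 0.02106932,  0.04821944, -0.02916972]), 'gripper_width': 0.08511133406277135}
top [0.50432587 0.07651563 1.00976709] [-3.04915316 -0.01125296 -1.56053852] 448.89954624003025 0.027644414784053262
lever_knob 0.68 [257. 262.] 4410 [0.564 0.19  0.135] [0.613 0.287 0.159]
release_top 0.7 [206. 310.] 148 [0.677 0.096 0.09 ] [0.689 0.107 0.093]
jar 0.84 [278. 502.] 553 [ 0.534 -0.295  0.096] [ 0.551 -0.269  0.099]
jar 0.63 [218. 514.] 1077 [ 0.656 -0.329  0.087] [ 0.684 -0.321  0.093]
jar 0.6 [235. 435.] 890 [
[... 911 characters left out ...]
703 [ 0.607 -0.163  0.06 ] [ 0.644 -0.143  0.092]
caddy 0.89 [211. 417.] 999 [ 0.516 -0.259  0.054] [ 0.558 -0.251  0.099]
bin_mouth 0.56 [279. 309.] 5643 [0.551 0.21  0.076] [0.674 0.301 0.154]
bin_mouth 0.48 [359. 235.] 1688 [0.511 0.509 0.085] [0.532 0.525 0.15 ]
bin_mouth 0.29 [251. 312.] 1566 [0.559 0.167 0.136] [0.632 0.294 0.159]
lever 0.85 [250. 316.] 1694 [0.564 0.162 0.133] [0.655 0.295 0.159]
cup_mid 0.88 [209. 326.] 859 [ 0.73  -0.098  0.071] [ 0.773 -0.081  0.099]
can_mid 0.74 [194. 356.] 673 [ 0.715 -0.229  0.069] [ 0.746 -0.219  0.106]
bottle_mid 0.58 [362. 233.] 1764 [0.512 0.509 0.082] [0.535 0.525 0.15 ]
bottle_mid 0.18 [237. 299.] 84 [0.673 0.1   0.089] [0.684 0.109 0.092]
```

View pics/top0.png

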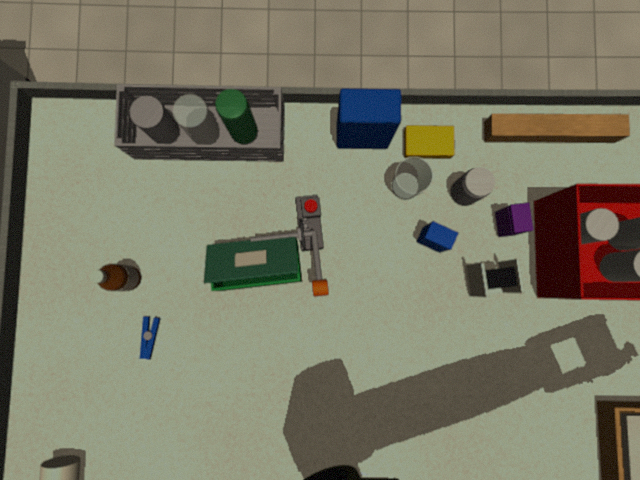

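View pics/side0.png

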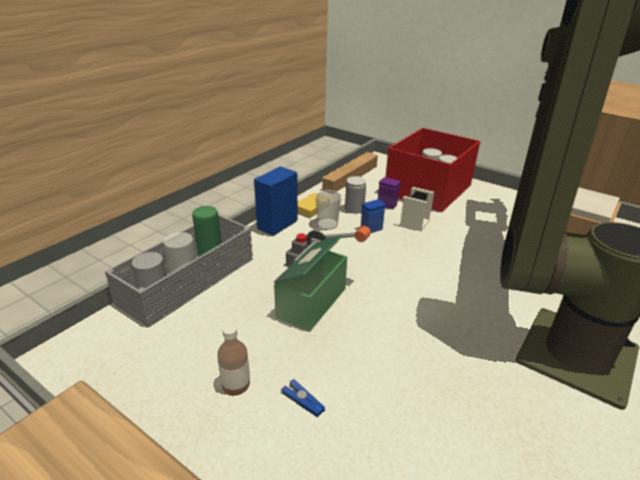

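Top view: the lever knob is orange at (287,320) and already in the first notch; the red button is at (206,311) and the green bin at (262,253). There are three jar-shaped things: black-lidded in the white caddy (277,502), blue (236,438), purple (218,514). The one in the caddy fits the description, and I'll confirm it in a crop.

```bash
python3 - <<'E'
from h import *
for n in('top','side'):
    z=np.load(n+'0.npz');P=z['P'];h=cv2.cvtColor(z['f'],cv2.COLOR_RGB2HSV).astype(int)
    def rep(name,m):
        q=P[m&np.isfinite(P[...,0])]
        if len(q)<5: print(n,name,'few');return
        c,s,a=cv2.minAreaRect(q[:,:2].astype(np.float32))
        print(n,name,len(q),'med',np.round(np.median(q,0),3),'min',np.round(np.percentile(q,3,axis=0),3),'max',np.round(np.percentile(q,97,axis=0),3),'rect',np.round(c,3),np.round(s,3),round(a,1))
    H,S,V=h[...,0],h[...,1],h[...,2];z_=P[...,2];x=P[...,0];y=P[...,1]
    near=(x>.45)&(x<.72)&(y<.33)&(y>.03)
    rep('knob',(H>5)&(H<18)&(S>170)&near&(z_>.04))
    rep('red',((H<5)|(H>175))&(S>150)&near&(z_>.08))
    g=(H>55)&(H<90)&(S>90)&near
    rep('lidtop',g&(z_>.105))
    rep('binlow',g&(z_<.105))
    c=(x>.46)&(x<.6)&(y>-.36)&(y<-.22)
    rep('jarlid',c&(V<60)&(z_>.085))
    rep('caddywalls',c&(S<60)&(V>110)&(z_>.093))
    rep('caddy all',c&(z_>.02))
    for k,(a,b,cc,d) in {'tower':(.57,.70,.06,.13)}.items(): rep(k,(x>a)&(x<b)&(y>cc)&(y<d)&(z_>.06))
t=np.load('top0.npz')['f'];s=np.load('side0.npz')['f']
a=cv2.resize(t[240:320,450:550],(400,320),interpolation=cv2.INTER_CUBIC);b=cv2.resize(s[160:240,360:460],(400,320),interpolation=cv2.INTER_CUBIC)
cv2.imwrite('pics/crop1.png',np.hstack([a,b])[:,:,::-1])
E
```

```text
top knob 213 med [0.509 0.074 0.163] min [0.496 0.061 0.155] max [0.522 0.087 0.166] rect [0.509 0.074] [0.029 0.027] 6.8
top red 140 med [0.678 0.096 0.09 ] min [0.666 0.084 0.083] max [0.69  0.106 0.094] rect [0.678 0.096] [0.026 0.025] 0.5
top lidtop 2739 med [0.56  0.209 0.137] min [0.524 0.124 0.112] max [0.6   0.291 0.157] rect [0.559 0.208] [0.086 0.179] 4.5
top binlow 832 med [0.521 0.205 0.009] min [0.505 0.118 0.003] max [0.56  0.289 0.102] rect [0.552 0.208] [0.082 0.179] 7.2
top jarlid 671 med [ 0.533 -0.298  0.096] min [ 0.513 -0.33   0.087] max [ 0.556 -0.259  0.099] rect [ 0.533 -0.292] [0.064 0.075] 7.3
top caddywalls 223 med [ 0.531 -0.265  0.1  ] min [ 0.496 -0.335  0.095] max [ 0.568 -0.255  0.103] rect [ 0.533 -0.295] [0.071 0.078] 7.2
top caddy all 1550 med [ 0.532 -0.284  0.095] min [ 0.498 -0.333  0.027] max [ 0.567 -0.252  0.102] rect [ 0.533 -0.294] [0.072 0.081] 7.3
top tower 878 med [0.625 0.101 0.094] min [0.574 0.077 0.069] max [0.695 0.128 0.135] rect [0.635 0.102] [0.054 0.129] 89.3
side knob 96 med [0.501 0.079 0.162] min [0.492 0.062 0.15 ] max [0.513
[... 259 characters left out ...]
 rect [0.564 0.143] [0.061 0.034] 4.3
side binlow 266 med [0.518 0.162 0.099] min [0.502 0.12  0.011] max [0.58  0.291 0.102] rect [0.55  0.209] [0.087 0.178] 5.3
side jarlid 83 med [ 0.527 -0.301  0.097] min [ 0.509 -0.322  0.093] max [ 0.547 -0.284  0.099] rect [ 0.528 -0.301] [0.04  0.044] 9.0
side caddywalls 138 med [ 0.525 -0.263  0.098] min [ 0.493 -0.333  0.093] max [ 0.562 -0.252  0.103] rect [ 0.527 -0.292] [0.07  0.084] 5.3
side caddy all 917 med [ 0.52  -0.26   0.074] min [ 0.492 -0.336  0.023] max [ 0.56  -0.25   0.101] rect [ 0.528 -0.293] [0.074 0.088] 7.8
side tower 518 med [0.632 0.112 0.093] min [0.573 0.086 0.063] max [0.689 0.127 0.133] rect [0.633 0.105] [0.126 0.048] 0.1
```

View pics/crop1.png

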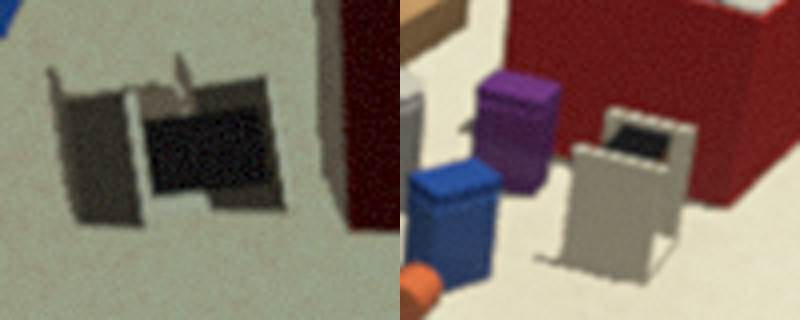

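The crop confirms it: the black-lidded jar in the white caddy (278,502) is the target, and the plain blue and purple blocks are not. Next I'll write a move helper and refine the bin yaw.

```bash
cat >> h.py <<'E'
def T():
    o=monitor.get_obs(); return np.array(o['tool_pos']),rot(o['tcp_rot']),o
def row(g,jaw,base=None,over=.054):
    """row (rotvec, cm) to put grasp point g, tool down, jaw direction at world angle jaw (deg, mod 180)"""
    t,M,o=T()
    best=None
    for k in(0,180):
        a=np.radians(jaw+k);z=np.array([np.cos(a),np.sin(a),0]);x=np.array([0,0,-1.]);W=np.stack([x,np.cross(z,x),z],1)
        v=R.from_matrix(M.T@W).as_rotvec()
        if best is None or np.linalg.norm(v)<np.linalg.norm(best[0]): best=(v,W)
    d=M.T@(np.array(g)-over*np.array([0,0,-1.])-t)*100
    return ' '.join('%.3f'%i for i in best[0])+'  '+' '.join('%.2f'%i for i in d)
def st():
    t,M,o=T();print('t',round(o['time_s'],2),'tcp',np.round(t,4),'jaw',np.round(np.degrees(np.arctan2(M[1,2],M[0,2])),1),'xax',np.round(M[:,0],3),'q',np.round(o['joint_pos'],2),'F',np.round(o['contact_force'],1),'w',round(o['gripper_width'],4))
E
python3 - <<'E'
from h import *
st()
for n in('top','side'):
    P=np.load(n+'0.npz')['P'];f=np.load(n+'0.npz')['f'];h=cv2.cvtColor(f,cv2.COLOR_RGB2HSV).astype(int)
    m=(P[...,0]>.45)&(P[...,0]<.68)&(P[...,1]>.11)&(P[...,1]<.33)&(P[...,2]>.085)&(h[...,1]>80)&(h[...,0]>50)&(h[...,0]<95)
    q=P[m]
    # lower -x edge per y bin
    pts=[]
    for y in np.arange(.13,.29,.01):
        b=q[(q[:,1]>y)&(q[:,1]<y+.01)]
        if len(b)>3: pts.append((y+.005,np.sort(b[:,0])[1],np.sort(b[:,0])[-2]))
    pts=np.array(pts);
    print(n,[round(np.degrees(np.arctan(-np.polyfit(pts[:,0],pts[:,i],1)[0])),1) for i in(1,2)],np.round(pts[::4],3).tolist())
    a=np.radians(6);u=np.array([np.cos(a),np.sin(a)]);v=np.array([-np.sin(a),np.cos(a)])
    print(np.round(np.percentile(q[:,:2]@v,[1,99]),3),np.round(np.percentile(q[:,:2]@u,[1,99]),3))
print('above knob',row([.506,.075,.22],96)); print('knob',row([.506,.075,.147],96))
E
```

```text
t 1.0 tcp [ 0.2902 -0.5816  0.3039] jaw -63.5 xax [-0.  0. -1.] q [-1.19  0.12  1.65 -0.    1.37 -0.08] F [0.6 0.5 0.3] w 0.0852
top [np.float64(7.2), np.float64(4.5)] [[0.135, 0.521, 0.607], [0.175, 0.516, 0.602], [0.215, 0.51, 0.6], [0.255, 0.505, 0.598]]
[0.06  0.236] [0.53  0.619]
side [np.float64(7.0), np.float64(-0.9)] [[0.135, 0.517, 0.593], [0.175, 0.513, 0.552], [0.215, 0.508, 0.537], [0.255, 0.503, 0.568]]
[0.061 0.24 ] [0.526 0.613]
above knob 0.358 -0.000 0.000  2.99 48.63 -49.12
knob 0.358 -0.000 0.000  10.29 48.63 -49.12
```

Request:
play_rows(
  increments="0.337 0 0 0 48.6 -49.1 -0.1;0.337 0 0 0 48.6 -49.1 -0.1;0.337 0 0 0 48.6 -49.1 -0.1;0.337 0 0 0 48.6 -49.1 -0.1;0.337 0 0 0 48.6 -49.1 -0.1;0.337 0 0 0 48.6 -49.1 -0.1;0.337 0 0 0 48.6 -49.1 -0.1;0.337 0 0 0 48.6 -49.1 -0.1;0.337 0 0 0 48.6 -49.1 -0.1;0.337 0 0 0 48.6 -49.1 -0.1;0.337 0 0 0 48.6 -49.1 -0.1;0.337 0 0 0 48.6 -49.1 -0.1;0.337 0 0 0 48.6 -49.1 -0.1;0.337 0 0 0 48.6 -49.1 -0.1;0.337 0 0 0 48.6 -49.1 -0.1;0.337 0 0 0 48.6 -49.1 -0.1;0.337 0 0 0 48.6 -49.1 -0.1;0.337 0 0 0 48.6 -49.1 -0.1;0.337 0 0 0 48.6 -49.1 -0.1;0.337 0 0 0 48.6 -49.1 -0.1",
)

```text
time_s: 2.67
tool_pos: [0.5057, 0.0745, 0.3039]
tcp_rot: [-0.617, 1.57, -2.062]
contact_force: [-0.2, -0.4, 0.4]
gripper_width: 0.0466
```

```bash
python3 - <<'E'
from h import *
st()
p=imaging.get_image('wrist');save(p,'w1.png');P=cloud(p);h=cv2.cvtColor(p['frame'],cv2.COLOR_RGB2HSV).astype(int)
m=(h[...,0]>5)&(h[...,0]<18)&(h[...,1]>170)&(P[...,2]>.1)
q=P[m];print(len(q),np.round(np.percentile(q,[2,50,98],axis=0),3), [np.round(k,3) for k in cv2.minAreaRect(q[q[:,2]>.15][:,:2].astype(np.float32))])
v,u=np.nonzero(m);print('px',v.mean(),u.mean())
g=q[q[:,2]>.158];print('top ridge',np.round(g.mean(0),3))
print(p['origin'])
E
```

```text
t 2.67 tcp [0.5057 0.0745 0.3039] jaw -82.8 xax [-0. -0. -1.] q [ 0.04 -0.19  1.95 -0.    1.38  1.49] F [-0.2 -0.4  0.4] w 0.0466
2626 [[0.496 0.061 0.149]
 [0.512 0.075 0.161]
 [0.523 0.088 0.163]] [array([0.509, 0.074]), array([0.029, 0.029]), np.float64(7.22)]
px 241.47220106626048 319.26199543031225
top ridge [0.509 0.074 0.161]
[0.58291263 0.08402832 0.3719399 ]
```

View pics/w1.png

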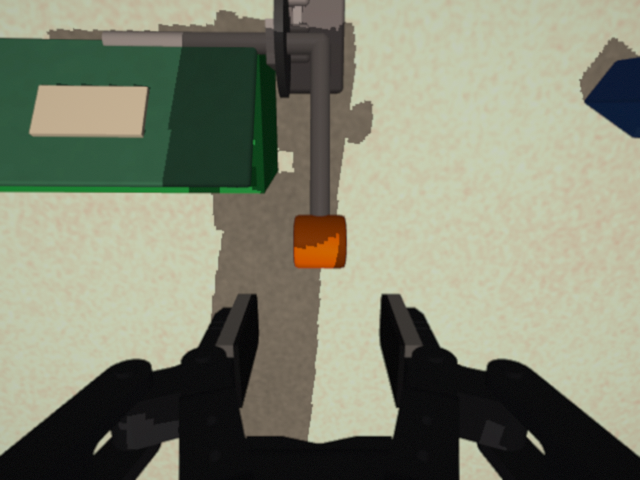

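Wrist view: knob at (241,320), midway between the open pads; the rod runs away from the robot and the fingers have clearance. Next, descend and pinch.

Request:
play_rows(
  increments="0 0 0 4 0.2 0 -0.1;0 0 0 7 0.25 0 -0.1;0 0 0 9 0.25 0 -0.1;0 0 0 10.2 0.25 0 -0.1;0 0 0 10.2 0.25 0 -0.1;0 0 0 10.2 0.25 0 1;0 0 0 10.2 0.25 0 1;0 0 0 10.2 0.25 0 1;0 0 0 10.2 0.25 0 1;0 0 0 10.2 0.25 0 1;0 0 0 10.2 0.25 0 1",
)

```text
time_s: 3.63
tool_pos: [0.5089, 0.0745, 0.2032]
tcp_rot: [0.936, 1.569, -0.509]
contact_force: [-2.5, -5.3, 2.8]
gripper_width: 0.0292
```

```bash
python3 - <<'E'
from h import *
st()
t,M,o=T()
r=.12
for lev in np.arange(.57,1.66,.09).tolist()+[1.66,1.6]:
    f=lambda l:np.array([r*np.sin(l-.2),-r*np.cos(l-.2)])  # up, bin x
    d=(f(lev)-f(.57))*100
    print(round(lev,2),'tx %.2f ty %.2f'%(-d[0],d[1]))
E
```

```text
t 3.63 tcp [0.5089 0.0745 0.2032] jaw -82.8 xax [ 0.002 -0.001 -1.   ] q [ 0.04 -0.09  2.05 -0.    1.19  1.49] F [-2.5 -5.3  2.8] w 0.0292
0.57 tx -0.00 ty 0.00
0.66 tx -0.99 ty 0.44
0.75 tx -1.93 ty 0.96
0.84 tx -2.83 ty 1.56
0.93 tx -3.66 ty 2.25
1.02 tx -4.43 ty 3.00
1.11 tx -5.13 ty 3.82
1.2 tx -5.76 ty 4.70
1.29 tx -6.30 ty 5.64
1.38 tx -6.76 ty 6.62
1.47 tx -7.12 ty 7.63
1.56 tx -7.39 ty 8.68
1.65 tx -7.57 ty 9.74
1.66 tx -7.59 ty 9.86
1.6 tx -7.49 ty 9.15
```

Request:
play_rows(
  increments="0 0 0 -0.5 0.2 0 1;0 0 0 -1 0.45 0 1;0 0 0 -1.95 0.95 0 1;0 0 0 -2.85 1.55 0 1;0 0 0 -3.65 2.25 0 1;0 0 0 -4.45 3 0 1;0 0 0 -5.15 3.8 0 1;0 0 0 -5.75 4.7 0 1;0 0 0 -6.3 5.65 0 1;0 0 0 -6.75 6.6 0 1;0 0 0 -7.1 7.65 0 1;0 0 0 -7.4 8.7 0 1;0 0 0 -7.55 9.6 0 1;0 0 0 -7.6 9.9 0 1;0 0 0 -7.6 9.9 0 1;0 0 0 -7.6 9.9 0 1",
)

```text
time_s: 4.97
tool_pos: [0.6043, 0.0864, 0.2747]
tcp_rot: [-1.404, 1.56, -2.849]
contact_force: [-5.9, -6.1, -5.3]
gripper_width: 0.0289
```

```bash
python3 - <<'E'
from h import *
st()
E
```

```text
t 4.97 tcp [0.6043 0.0864 0.2747] jaw -82.8 xax [-0.01  -0.003 -1.   ] q [ 0.05  0.06  1.77 -0.    1.32  1.5 ] F [-5.9 -6.1 -5.3] w 0.0289
```

Request:
play_rows(
  increments="0 0 0 0 -0.3 0 1;0 0 0 0 -0.4 0 -0.1;0 0 0 0 -0.4 0 -0.1;0 0 0 0 -0.4 0 -0.1;0 0 0 0 -0.4 0 -0.1;0 0 0 -2 -0.5 0 -0.1;0 0 0 -5 -0.5 0 -0.1;0 0 0 -9 -0.5 0 -0.1;0 0 0 -11 -0.5 0 -0.1;0 0 0 -11 -0.5 0 -0.1",
)

```text
time_s: 5.8
tool_pos: [0.6034, 0.0873, 0.3968]
tcp_rot: [1.532, 1.557, 0.087]
contact_force: [1.2, -0.7, 1.4]
gripper_width: 0.0468
```

```bash
python3 - <<'E'
from h import *
st()
p=imaging.get_image('wrist');save(p,'w2.png');P=cloud(p);h=cv2.cvtColor(p['frame'],cv2.COLOR_RGB2HSV).astype(int)
m=(h[...,0]>5)&(h[...,0]<18)&(h[...,1]>170)&(P[...,2]>.1)
q=P[m];print('knob',len(q),np.round(np.percentile(q,[2,50,98],axis=0),3))
p=imaging.get_image('top');save(p,'top1.png');P=cloud(p);h=cv2.cvtColor(p['frame'],cv2.COLOR_RGB2HSV).astype(int)
np.savez('top1.npz',P=P,f=p['frame'])
g=(h[...,0]>55)&(h[...,0]<90)&(h[...,1]>90)&(P[...,0]>.45)&(P[...,0]<.72)&(P[...,1]>.1)&(P[...,1]<.33)
q=P[g];r=q[(q[:,2]>.09)&(q[:,2]<.108)];print('rim',len(r),[np.round(k,3) for k in cv2.minAreaRect(r[:,:2].astype(np.float32))])
f=q[q[:,2]<.02];print('floor',len(f),np.round(np.median(f,0),3))
a=np.radians(7.2);u=np.array([np.cos(a),np.sin(a)]);v=np.array([-np.sin(a),np.cos(a)])
for n,k in(('rim',r),('hi',q[q[:,2]>.12])): print(n,np.round(np.percentile(k[:,:2]@u,[1,99]),3),np.round(np.percentile(k[:,:2]@v,[1,99]),3),k[:,2].max())
E
```

```text
t 5.8 tcp [0.6034 0.0873 0.3968] jaw -82.8 xax [ 0.014  0.001 -1.   ] q [ 0.06 -0.01  1.64  0.    1.5   1.5 ] F [ 1.2 -0.7  1.4] w 0.0468
knob 1609 [[0.533 0.066 0.195]
 [0.549 0.079 0.208]
 [0.558 0.093 0.211]]
rim 326 [array([0.55 , 0.208]), array([0.079, 0.18 ]), np.float64(7.572)]
floor 1141 [0.546 0.179 0.006]
rim [0.533 0.604] [0.047 0.227] 0.10445517555561323
hi [0.54 0.62] [0.047 0.222] 0.6310813903175365
```

View pics/top1.png

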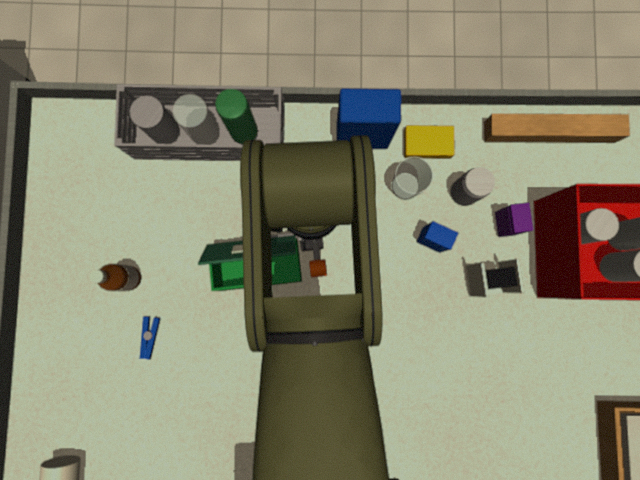

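The lever stopped at the second notch: knob centre at z≈0.195, so about 1.06 rad. I'll regrasp and lift further.

```bash
python3 - <<'E'
from h import *
st()
print(row([.547,.0795,.196],97.2))
E
```

```text
t 5.9 tcp [0.6021 0.0871 0.3903] jaw -82.8 xax [ 0.004  0.001 -1.   ] q [ 0.06 -0.01  1.64  0.    1.5   1.5 ] F [-0.6 -0.  -0. ] w 0.047
0.000 -0.000 -0.004  14.01 -5.62 0.06
```

Request:
play_rows(
  increments="0 0 0 0 -3 0 -0.1;0 0 0 1 -5.6 0 -0.1;0 0 -0.003 4 -5.6 0 -0.1;0 0 -0.003 8 -5.6 0 -0.1;0 0 -0.003 11 -5.6 0 -0.1;0 0 -0.003 13 -5.6 0 -0.1;0 0 -0.003 14 -5.6 0 -0.1;0 0 -0.003 14 -5.6 0 -0.1;0 0 -0.003 14 -5.6 0 1;0 0 -0.003 14 -5.6 0 1;0 0 -0.003 14 -5.6 0 1;0 0 -0.003 14 -5.6 0 1;0 0 -0.003 14 -5.6 0 1",
)

```text
time_s: 6.98
tool_pos: [0.5465, 0.0792, 0.2489]
tcp_rot: [-0.863, 1.569, -2.308]
contact_force: [1.1, -5.1, -2.3]
gripper_width: 0.0292
```

Request:
play_rows(
  increments="0 0 0 -0.4 0.4 0 1;0 0 0 -0.8 1 0 1;0 0 0 -1.3 1.8 0 1;0 0 0 -1.8 2.7 0 1;0 0 0 -2.2 3.6 0 1;0 0 0 -2.6 4.6 0 1;0 0 0 -2.8 5.5 0 1;0 0 0 -2.9 6.2 0 1;0 0 0 -3 6.8 0 1;0 0 0 -3 7.1 0 1;0 0 0 -3 7.1 0 1;0 0 0 -3 7.1 0 1",
)

```text
time_s: 7.98
tool_pos: [0.6137, 0.0875, 0.2739]
tcp_rot: [-1.472, 1.555, -2.918]
contact_force: [-6.4, -6.9, -8.7]
gripper_width: 0.0292
```

```bash
python3 - <<'E'
from h import *
st()
E
```

```text
t 7.98 tcp [0.6137 0.0875 0.2739] jaw -82.8 xax [-0.015 -0.003 -1.   ] q [ 0.06  0.09  1.74 -0.    1.33  1.5 ] F [-6.4 -6.9 -8.7] w 0.0292
```

Request:
play_rows(
  increments="0 0 0 0 0 0 1;0 0 0 0 -0.3 0 -0.1;0 0 0 0 -0.6 0 -0.1;0 0 0 0 -0.8 0 -0.1;0 0 0 0 -0.8 0 -0.1;0 0 0 -1 -0.8 0 -0.1;0 0 0 -4 -0.8 0 -0.1;0 0 0 -8 -1.5 0 -0.1;0 0 0 -10 -4 0 -0.1;0 0 0 -10 -6 0 -0.1;0 0 0 -10 -6 0 -0.1",
)

```text
time_s: 8.9
tool_pos: [0.5562, 0.0814, 0.3828]
tcp_rot: [1.497, 1.567, 0.052]
contact_force: [1.1, 0.4, 0.2]
gripper_width: 0.0467
```

```bash
python3 - <<'E'
from h import *
st()
p=imaging.get_image('wrist');save(p,'w3.png');P=cloud(p);h=cv2.cvtColor(p['frame'],cv2.COLOR_RGB2HSV).astype(int)
m=(h[...,0]>5)&(h[...,0]<18)&(h[...,1]>170)&(P[...,2]>.1)
q=P[m];print('knob',len(q),np.round(np.percentile(q,[2,50,98],axis=0),3))
print(row([.532-.1,-.294-.013,.34],7.2))
E
```

```text
t 8.9 tcp [0.5562 0.0814 0.3828] jaw -82.8 xax [ 0.004  0.    -1.   ] q [ 0.05 -0.11  1.75  0.    1.49  1.49] F [1.1 0.4 0.2] w 0.0467
knob 2833 [[0.582 0.071 0.224]
 [0.598 0.085 0.234]
 [0.611 0.099 0.237]]
-1.570 0.002 -0.001  -1.34 -17.27 36.96
```

Third notch reached: knob centre is about z=0.221, x=0.598, released. Now I'll hover over the caddy.

```bash
python3 - <<'E'
from h import *
st()
print(row([.531,-.295,.255],7.2))
E
```

```text
t 8.95 tcp [0.5569 0.0814 0.3809] jaw -82.8 xax [ 0.002  0.    -1.   ] q [ 0.05 -0.11  1.75  0.    1.49  1.49] F [ 0.7 -0.7 -0.3] w 0.047
-1.570 0.002 -0.001  7.18 -7.32 37.01
```

Request:
play_rows(
  increments="-0.12 0 0 0 -2 4 -1;-0.24 0 0 1 -3 8 -1;-0.36 0 0 2 -5 12 -1;-0.48 0 0 3 -7.3 16 -1;-0.6 0 0 4 -7.3 20 -1;-0.72 0 0 5 -7.3 24 -1;-0.84 0 0 6 -7.3 28 -1;-0.96 0 0 7.2 -7.3 32 -1;-1.08 0 0 7.2 -7.3 35 -1;-1.2 0 0 7.2 -7.3 37 -1;-1.32 0 0 7.2 -7.3 37 -1;-1.44 0 0 7.2 -7.3 37 -1;-1.57 0.002 0 7.2 -7.3 37 -1;-1.57 0.002 0 7.2 -7.3 37 -1;-1.57 0.002 0 7.2 -7.3 37 -1",
)

```text
time_s: 10.2
tool_pos: [0.5315, -0.2952, 0.3054]
tcp_rot: [2.759, 1.566, 2.882]
contact_force: [-0.2, 0.8, 0.1]
gripper_width: 0.085
```

```bash
python3 - <<'E'
from h import *
st()
p=imaging.get_image('wrist');save(p,'w4.png');P=cloud(p);h=cv2.cvtColor(p['frame'],cv2.COLOR_RGB2HSV).astype(int)
c=(P[...,0]>.47)&(P[...,0]<.59)&(P[...,1]>-.36)&(P[...,1]<-.23)
for n,m in(('jar',c&(P[...,2]>.088)&(h[...,2]<75)),('all>.09',c&(P[...,2]>.09)),('walls',c&(P[...,2]>.09)&(h[...,2]>100))):
    q=P[m][:,:2].astype(np.float32);print(n,len(q),np.round(np.median(P[m],0),3),[np.round(k,3) for k in cv2.minAreaRect(q)])
E
```

```text
t 10.2 tcp [ 0.5315 -0.2952  0.3054] jaw 7.0 xax [-0.005  0.001 -1.   ] q [-0.59  0.03  1.74 -0.    1.37 -0.72] F [-0.2  0.8  0.1] w 0.085
jar 46807 [ 0.528 -0.284  0.298] [array([ 0.53 , -0.295]), array([0.123, 0.061]), np.float64(7.292)]
all>.09 49776 [ 0.528 -0.284  0.297] [array([ 0.53 , -0.295]), array([0.123, 0.078]), np.float64(7.043)]
walls 2097 [ 0.527 -0.282  0.098] [array([ 0.529, -0.295]), array([0.118, 0.078]), np.float64(7.254)]
```

View pics/w4.png

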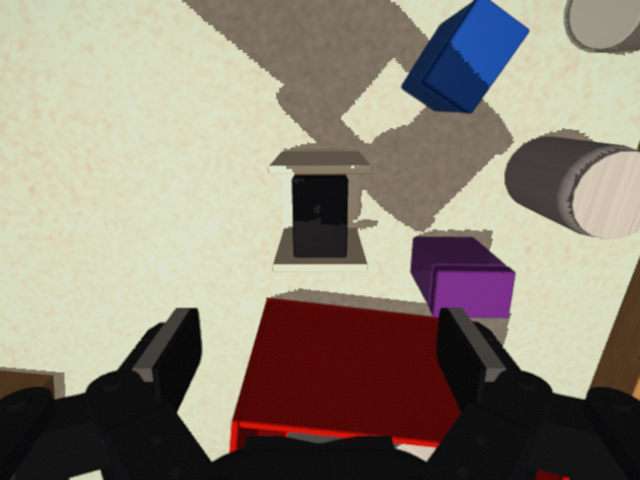

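```bash
python3 - <<'E'
from h import *
z=np.load('top0.npz');
for P,f in((z['P'],z['f']),):
    h=cv2.cvtColor(f,cv2.COLOR_RGB2HSV).astype(int)
    m=((h[...,0]<6)|(h[...,0]>174))&(h[...,1]>150)&(P[...,0]>.45)&(P[...,0]<.6)&(P[...,1]<-.3)&(P[...,1]>-.6)
    q=P[m];print('red ymax',np.round(np.percentile(q[:,1],[90,99]),3),'z',np.round(np.percentile(q[:,2],[5,50,99]),3))
    for a,b in((.02,.1),(.1,.15),(.15,.25)):
        k=q[(q[:,2]>a)&(q[:,2]<b)]
        if len(k): print(a,len(k),np.round(np.percentile(k[:,1],[50,99.5]),3),k[:,2].max())
p=imaging.get_image('wrist');P=cloud(p);h=cv2.cvtColor(p['frame'],cv2.COLOR_RGB2HSV).astype(int)
m=(P[...,0]>.47)&(P[...,0]<.59)&(P[...,1]>-.36)&(P[...,1]<-.23)&(P[...,2]>.085)&(P[...,2]<.115)
for n,k in(('jar',m&(h[...,2]<75)&(np.indices((480,640))[0]<265)),('walls',m&(h[...,2]>100))):
    q=P[k][:,:2].astype(np.float32);print(n,len(q),np.round(np.median(P[k],0),3),[np.round(w,3) for w in cv2.minAreaRect(q)])
print(row([.530,-.295,.07],7.2));st()
E
```

```text
red ymax [-0.409 -0.408] z [0.004 0.051 0.172]
0.02 883 [-0.41  -0.407] 0.09999922515848736
0.1 679 [-0.41  -0.408] 0.14998661598528862
0.15 549 [-0.411 -0.407] 0.17443825997955043
jar 4463 [ 0.531 -0.293  0.094] [array([ 0.531, -0.295]), array([0.04, 0.06]), np.float64(7.134)]
walls 1736 [ 0.53  -0.264  0.098] [array([ 0.531, -0.295]), array([0.07 , 0.078]), np.float64(7.419)]
-0.003 -0.005 -0.002  18.18 -0.01 -0.05
t 10.3 tcp [ 0.5314 -0.295   0.3058] jaw 7.0 xax [-0.005  0.001 -1.   ] q [-0.59  0.03  1.74 -0.    1.37 -0.72] F [ 0.4 -0.4  0. ] w 0.0854
```

Jar confirmed at (0.531,−0.295) with a 40×60 top and 7.2° yaw; the red box starts at y=−0.408, so it's clear. Next, descend and grip.

Request:
play_rows(
  increments="0 -0.005 0 4 0 -0.05 -1;0 -0.005 0 8 0 -0.05 -1;0 -0.005 0 12 0 -0.05 -1;0 -0.005 0 14.5 0 -0.05 -1;0 -0.005 0 16.5 0 -0.05 -1;0 -0.005 0 18 0 -0.05 -1;0 -0.005 0 18.2 0 -0.05 -1;0 -0.005 0 18.2 0 -0.05 -1;0 -0.005 0 18.2 0 -0.05 1;0 -0.005 0 18.2 0 -0.05 1;0 -0.005 0 18.2 0 -0.05 1;0 -0.005 0 18.2 0 -0.05 1;0 -0.005 0 18.2 0 -0.05 1;0 -0.005 0 18.2 0 -0.05 1;0 -0.005 0 18.2 0 -0.05 1",
)

```text
time_s: 11.55
tool_pos: [0.5306, -0.2955, 0.1258]
tcp_rot: [-0.144, 1.568, -0.019]
contact_force: [0.6, 0.2, 5.8]
gripper_width: 0.0392
```

```bash
python3 - <<'E'
from h import *
st()
print(row([.48,-.09,.19],7.2))
E
```

```text
t 11.55 tcp [ 0.5306 -0.2955  0.1258] jaw 7.2 xax [ 0.003 -0.    -1.   ] q [-0.6   0.2   1.88  0.    1.06 -0.72] F [0.6 0.2 5.8] w 0.0392
-0.001 0.003 0.000  -11.84 21.02 -2.43
```

Request:
play_rows(
  increments="0 0 0 -0.5 0 0 1;0 0 0 -1.5 0 0 1;0 0 0 -3.5 0 0 1;0 0 0 -6.5 0 0 1;0 0 0 -9.5 0 0 1;0 0 0 -12 0 0 1;0 0 0 -12.5 0 0 1;0 0 0 -12.5 2 -0.2 1;0 0 0 -12.5 5 -0.5 1;0 0 0 -12.5 8 -0.9 1;0 0 0 -12.5 11 -1.2 1;0 0 0 -12.5 14 -1.6 1;0 0 0 -12.5 17 -2 1;0 0 0 -12.5 19.5 -2.3 1;0 0 0 -12.5 20.7 -2.4 1;0 0 0 -12.5 21 -2.4 1;0 0 0 -12.5 21 -2.4 1;0 0 0 -12.5 21 -2.4 1",
)

```text
time_s: 13.05
tool_pos: [0.4799, -0.0904, 0.249]
tcp_rot: [1.268, 1.57, 1.393]
contact_force: [0.5, -0.4, -2.4]
gripper_width: 0.0393
```

```bash
python3 - <<'E'
from h import *
st()
p=imaging.get_image('side');P=cloud(p)
h=cv2.cvtColor(p['frame'],cv2.COLOR_RGB2HSV).astype(int)
m=(P[...,0]>.42)&(P[...,0]<.54)&(P[...,1]>-.15)&(P[...,1]<-.03)&(P[...,2]>.05)&(P[...,2]<.2)
q=P[m];print(len(q),np.round(np.percentile(q,[1,50,99],axis=0),3))
save(p,'s5.png')
n=m&(P[...,2]<.17);v,u=np.nonzero(n);c=p['frame'][max(0,v.min()-30):v.max()+30,u.min()-30:u.max()+30];cv2.imwrite('pics/s5c.png',cv2.resize(c,None,fx=4,fy=4)[:,:,::-1]);print(c.shape)
E
```

```text
t 13.05 tcp [ 0.4799 -0.0904  0.249 ] jaw 7.2 xax [ 0.     0.001 -1.   ] q [-0.3  -0.2   2.06  0.    1.28 -0.42] F [ 0.5 -0.4 -2.4] w 0.0393
506 [[ 0.446 -0.113  0.132]
 [ 0.468 -0.062  0.168]
 [ 0.509 -0.056  0.199]]
(78, 82, 3)
```

Request:
play_rows(
  increments="0 0 0 3 0 0 1;0 0 0 6 0 0 1;0 0 0 9 0 0 1;0 0 0 10.8 0 0 1;0 0 0 11.8 0 0 1;0 0 0 12.3 0 0 1;0 0 0 12.6 0 0 1;0 0 0 12.8 0 0 1;0 0 0 12.9 0 0 1;0 0 0 12.9 0 0 1;0 0 0 12.9 0 0 1",
)

```text
time_s: 14.02
tool_pos: [0.4805, -0.0898, 0.1214]
tcp_rot: [0.164, 1.568, 0.289]
contact_force: [0.0, -1.2, -2.3]
gripper_width: 0.0391
```

```bash
python3 - <<'E'
from h import *
st()
E
```

```text
t 14.02 tcp [ 0.4805 -0.0898  0.1214] jaw 7.2 xax [ 0.003  0.001 -1.   ] q [-0.3  -0.04  2.15  0.    1.03 -0.42] F [ 0.  -1.2 -2.3] w 0.0391
```

Still hanging, about 1.5 mm above the tray. I'll lower it a bit more and let go.

Request:
play_rows(
  increments="0 0 0 0.1 0 0 1;0 0 0 0.2 0 0 1;0 0 0 0.25 0 0 1;0 0 0 0.25 0 0 1",
)

```text
time_s: 14.35
tool_pos: [0.4805, -0.0897, 0.1197]
tcp_rot: [0.573, 1.569, 0.698]
contact_force: [-3.1, 1.5, 7.1]
gripper_width: 0.0394
```

```bash
python3 - <<'E'
from h import *
st()
E
```

```text
t 14.35 tcp [ 0.4805 -0.0897  0.1197] jaw 7.2 xax [ 0.001  0.001 -1.   ] q [-0.3  -0.04  2.15  0.    1.03 -0.42] F [-3.1  1.5  7.1] w 0.0394
```

Request:
play_rows(
  increments="0 0 0 0 0 0 -1;0 0 0 0 0 0 -1;0 0 0 0 0 0 -1;0 0 0 0 0 0 -1;0 0 0 -2 0 0 -1;0 0 0 -6 0 0 -1;0 0 0 -10 0 0 -1;0 0 0 -13 0 0 -1;0 0 0 -16 0 0 -1;0 0 0 -18 0 0 -1;0 0 0 -18 0 0 -1",
)

```text
time_s: 15.27
tool_pos: [0.4817, -0.0904, 0.3039]
tcp_rot: [-0.281, 1.56, -0.156]
contact_force: [0.7, 0.2, 0.3]
gripper_width: 0.0853
```

Request:
play_rows(
  increments="-0.12 0 0 0 0 0 -1;-0.24 0 0 0 0 0 -1;-0.36 0 0 0 0 0 -1;-0.48 0 0 0 0 0 -1;-0.6 0 0 0 0 0 -1;-0.72 0 0 0 0 0 -1;-0.84 0 0 0 0 0 -1;-0.96 0 0 0 0 0 -1;-1.08 0 0 0 0 0 -1;-1.2 0 0 0 0 0 -1;-1.32 0 0 0 0 0 -1;-1.44 0 0 0 0 0 -1;-1.57 0 0 0 0 0 -1;-1.57 0 0 0 0 0 -1",
)

```text
time_s: 16.43
tool_pos: [0.4793, -0.0897, 0.2963]
tcp_rot: [0.539, 1.568, 2.236]
contact_force: [-0.0, 0.4, 0.4]
gripper_width: 0.0856
```

```bash
python3 - <<'E'
from h import *
st()
p=imaging.get_image('wrist');save(p,'w6.png');P=cloud(p);h=cv2.cvtColor(p['frame'],cv2.COLOR_RGB2HSV).astype(int)
m=(P[...,0]>.40)&(P[...,0]<.56)&(P[...,1]>-.16)&(P[...,1]<-.02)&(P[...,2]>.08)&(P[...,2]<.1)
q=P[m][:,:2].astype(np.float32);c,s,a=cv2.minAreaRect(q);print(len(q),np.round(np.median(P[m],0),3),np.round(c,4),np.round(s,3),a)
yaw=a if s[0]<s[1] else a-90
print('yaw',yaw,row([c[0],c[1],.063],yaw+90))
E
```

```text
t 16.43 tcp [ 0.4793 -0.0897  0.2963] jaw 97.2 xax [-0.002  0.002 -1.   ] q [-0.3  -0.24  2.01  0.    1.37 -1.99] F [-0.   0.4  0.4] w 0.0856
4670 [ 0.48  -0.09   0.088] [ 0.4811 -0.0897] [0.041 0.06 ] 7.0004401206970215
yaw 7.0004401206970215 0.000 0.002 -0.001  17.94 -0.20 -0.06
```

View pics/w6.png

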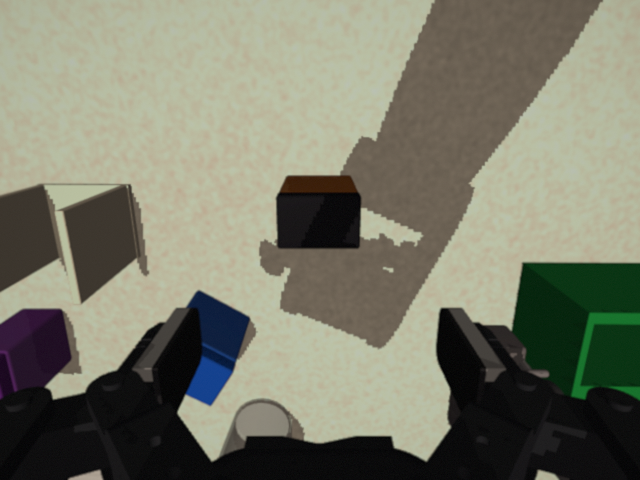

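Wrist view: the amber jar stands upright at (220,318), centred, with its 60 mm side along the jaws. Next, descend and grip the narrow ends.

Request:
play_rows(
  increments="0 0 0 4 -0.2 -0.05 -1;0 0.002 0 8 -0.2 -0.05 -1;0 0.002 0 12 -0.2 -0.05 -1;0 0.002 0 14.5 -0.2 -0.05 -1;0 0.002 0 16.5 -0.2 -0.05 -1;0 0.002 0 17.6 -0.2 -0.05 -1;0 0.002 0 17.6 -0.2 -0.05 -1;0 0.002 0 17.6 -0.2 -0.05 -1;0 0.002 0 17.6 -0.2 -0.05 1;0 0.002 0 17.6 -0.2 -0.05 1;0 0.002 0 17.6 -0.2 -0.05 1;0 0.002 0 17.6 -0.2 -0.05 1;0 0.002 0 17.6 -0.2 -0.05 1;0 0.002 0 17.6 -0.2 -0.05 1",
)

```text
time_s: 17.65
tool_pos: [0.4833, -0.0901, 0.1241]
tcp_rot: [-2.013, 1.566, -0.318]
contact_force: [-0.1, 1.6, 6.0]
gripper_width: 0.0593
```

Request:
play_rows(
  increments="0 0 0 -0.5 0 0 1;0 0 0 -1.5 0 0 1;0 0 0 -3.5 0 0 1;0 0 0 -6.5 0 0 1;0 0 0 -10 0 0 1;0 0 0 -13.5 0 0 1;0 0 0 -15 0 0 1;0 0 0 -15.5 0 0 1;0 0 0 -15.5 0 0 1",
)

```text
time_s: 18.4
tool_pos: [0.482, -0.0899, 0.2786]
tcp_rot: [-2.095, 1.567, -0.4]
contact_force: [-0.8, 0.2, -2.4]
gripper_width: 0.0594
```

```bash
python3 - <<'E'
from h import *
st()
p=imaging.get_image('top');P=cloud(p);h=cv2.cvtColor(p['frame'],cv2.COLOR_RGB2HSV).astype(int)
save(p,'top7.png')
g=(h[...,0]>50)&(h[...,0]<95)&(h[...,1]>80)&(P[...,0]>.45)&(P[...,0]<.72)&(P[...,1]>.1)&(P[...,1]<.33)
q=P[g];r=q[(q[:,2]>.085)&(q[:,2]<.112)];
c,s,a=cv2.minAreaRect(r[:,:2].astype(np.float32));print('rim',len(r),np.round(c,4),np.round(s,3),a)
yw=np.radians(7.2);u=np.array([np.cos(yw),np.sin(yw)]);v=np.array([-np.sin(yw),np.cos(yw)])
for n,k in(('rim',r),('lid',q[q[:,2]>.13]),('floor',q[q[:,2]<.02])): print(n,len(k),'u',np.round(np.percentile(k[:,:2]@u,[.5,10,50,90,99.5]),3),'v',np.round(np.percentile(k[:,:2]@v,[.5,99.5]),3),k[:,2].max())
E
```

```text
t 18.4 tcp [ 0.482  -0.0899  0.2786] jaw 97.1 xax [ 0.004 -0.002 -1.   ] q [-0.29 -0.22  2.03 -0.    1.33 -1.99] F [-0.8  0.2 -2.4] w 0.0594
rim 1628 [0.5566 0.2089] [0.091 0.18 ] 7.095322132110596
rim 1628 u [0.533 0.536 0.603 0.618 0.623] v [0.047 0.227] 0.11198907374467548
lid 648 u [0.623 0.623 0.624 0.627 0.628] v [0.05  0.221] 0.20115559169659314
floor 1913 u [0.541 0.546 0.569 0.592 0.596] v [0.057 0.222] 0.019913334715682685
```

```bash
python3 - <<'E'
from h import *
st()
print(row([.505,.207,.2286],97.2));print(row([.5453,.207,.2286],97.2))
E
```

```text
t 18.45 tcp [ 0.4813 -0.0897  0.2765] jaw 97.1 xax [ 0.    -0.001 -1.   ] q [-0.29 -0.22  2.03 -0.    1.33 -1.99] F [-0.1  0.1 -3.2] w 0.0591
-0.002 -0.001 0.000  -0.63 -6.03 29.14
-0.002 -0.001 0.000  -0.63 -10.03 28.64
```

Request:
play_rows(
  increments="0 0 0 -0.6 0 2 1;0 0 0 -0.6 -1 5 1;0 0 0 -0.6 -1.5 8 1;0 0 0 -0.6 -2 11 1;0 0 0 -0.6 -2.5 14 1;0 0 0 -0.6 -3 17 1;0 0 0 -0.6 -4 20 1;0 0 0 -0.6 -4.5 23 1;0 0 0 -0.6 -5.5 26 1;0 0 0 -0.6 -6 28.2 1;0 0 0 -0.6 -7.5 28.65 1;0 0 0 -0.6 -9 28.65 1;0 0 0 -0.6 -10 28.65 1;0 0 0 -0.6 -10 28.65 1;0 0 0 -0.6 -10 28.65 1",
)

```text
time_s: 19.7
tool_pos: [0.545, 0.2064, 0.2806]
tcp_rot: [1.942, 1.567, -2.647]
contact_force: [-0.2, -0.3, -2.0]
gripper_width: 0.0592
```

```bash
python3 - <<'E'
from h import *
st()
p=imaging.get_image('side');save(p,'s8.png');P=cloud(p)
q=imaging.get_image('wrist')
W=cloud(q)
h=cv2.cvtColor(q['frame'],cv2.COLOR_RGB2HSV).astype(int)
g=(h[...,0]>50)&(h[...,0]<95)&(h[...,1]>80)&(W[...,2]>.085)&(W[...,2]<.112)
yw=np.radians(7.2);u=np.array([np.cos(yw),np.sin(yw)]);v=np.array([-np.sin(yw),np.cos(yw)])
k=W[g];print(len(k),'u',np.round(np.percentile(k[:,:2]@u,[.5,50,99.5]),4),'v',np.round(np.percentile(k[:,:2]@v,[.5,99.5]),3))
b=(W[...,2]>.13)&(W[...,2]<.26)&(abs(W[...,:2]@u-.567)<.06)&(abs(W[...,:2]@v-.137)<.045)
k=W[b];print('jar',len(k),'u',np.round(np.percentile(k[:,:2]@u,[.5,50,99.5]),4))
f=np.hstack([p['frame'][150:390,180:500],cv2.resize(q['frame'],(320,240))]);cv2.imwrite('pics/c8.png',f[:,:,::-1])
E
```

```text
t 19.7 tcp [0.545  0.2064 0.2806] jaw 97.1 xax [-0.003 -0.002 -1.   ] q [ 0.27 -0.01  1.83 -0.    1.33 -1.42] F [-0.2 -0.3 -2. ] w 0.0592
9178 u [0.5309 0.5707 0.623 ] v [0.048 0.227]
jar 41116 u [0.5436 0.5545 0.5832]
```

View pics/c8.png

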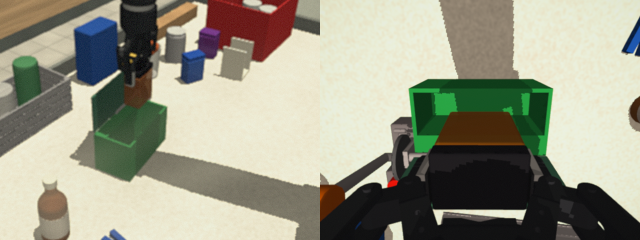

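Views agree: the jar is over the opening and parallel to it, with about 9 mm of slack each side in x. Lowering it.

Request:
play_rows(
  increments="0 0 0 2 -0.1 0 1;0 0 0 4 -0.15 0 1;0 0 0 6 -0.15 0 1;0 0 0 8 -0.15 0 1;0 0 0 10 -0.15 0 1;0 0 0 11.5 -0.15 0 1;0 0 0 12.8 -0.15 0 1;0 0 0 13.7 -0.15 0 1;0 0 0 14.2 -0.15 0 1;0 0 0 14.5 -0.15 0 1;0 0 0 14.6 -0.15 0 1;0 0 0 14.6 -0.15 0 1;0 0 0 14.6 -0.15 0 1",
)

```text
time_s: 20.88
tool_pos: [0.5477, 0.2072, 0.1377]
tcp_rot: [-1.769, 1.568, -0.074]
contact_force: [-0.8, -0.2, -2.9]
gripper_width: 0.0594
```

```bash
python3 - <<'E'
from h import *
st()
E
```

```text
t 20.88 tcp [0.5477 0.2072 0.1377] jaw 97.1 xax [ 0.002 -0.    -1.   ] q [ 0.27  0.14  1.93 -0.    1.07 -1.42] F [-0.8 -0.2 -2.9] w 0.0594
```

Request:
play_rows(
  increments="0 0 0 0.15 0 0 1;0 0 0 0.3 0 0 1;0 0 0 0.4 0 0 1;0 0 0 0.5 0 0 1;0 0 0 0.55 0 0 1;0 0 0 0.55 0 0 1;0 0 0 0.55 0 0 1",
)

```text
time_s: 21.47
tool_pos: [0.547, 0.207, 0.1311]
tcp_rot: [-2.541, 1.57, -0.846]
contact_force: [-0.4, 0.7, -2.5]
gripper_width: 0.0591
```

Request:
play_rows(
  increments="0 0 0 0.07 0 0 1;0 0 0 0.14 0 0 1;0 0 0 0.2 0 0 1;0 0 0 0.2 0 0 1",
)

```text
time_s: 21.8
tool_pos: [0.5473, 0.2071, 0.1302]
tcp_rot: [-2.266, 1.57, -0.571]
contact_force: [-2.8, -0.3, 5.4]
gripper_width: 0.0591
```

Floor contact (+5 N). Letting go and rising straight up.

Request:
play_rows(
  increments="0 0 0 0 0 0 -1;0 0 0 0 0 0 -1;0 0 0 0 0 0 -1;0 0 0 0 0 0 -1;0 0 0 -1 0 0 -1;0 0 0 -3 0 0 -1;0 0 0 -6 0 0 -1;0 0 0 -9 0 0 -1;0 0 0 -12 0 0 -1;0 0 0 -16 0 0 -1;0 0 0 -20 0 0 -1;0 0 0 -20 6 0 -1;0 0 0 -20 8 0 -1;0 0 0 -20 8 0 -1",
)

```text
time_s: 22.97
tool_pos: [0.4626, 0.1966, 0.3292]
tcp_rot: [1.94, 1.569, -2.647]
contact_force: [0.6, 0.8, -1.1]
gripper_width: 0.0851
```

```bash
python3 - <<'E'
from h import *
st()
q=imaging.get_image('wrist');W=cloud(q);save(q,'w9.png')
h=cv2.cvtColor(q['frame'],cv2.COLOR_RGB2HSV).astype(int)
yw=np.radians(7.2);u=np.array([np.cos(yw),np.sin(yw)]);v=np.array([-np.sin(yw),np.cos(yw)])
U=W[...,:2]@u;V=W[...,:2]@v
m=(h[...,2]<80)&(h[...,1]<120)&(W[...,2]>.08)&(W[...,2]<.11)&(abs(U-.567)<.03)&(abs(V-.137)<.07)
k=W[m];print('jar lid',len(k),np.round(np.median(k,0),3),'u',np.round(np.percentile(U[m],[1,99]),4),'v',np.round(np.percentile(V[m],[1,99]),4),'z',np.round(np.percentile(k[:,2],[1,99]),4))
g=(h[...,0]>50)&(h[...,0]<95)&(h[...,1]>80)&(W[...,2]>.085)&(W[...,2]<.112);print('rim u',np.round(np.percentile(U[g],[.5,99.5]),4))
m=(h[...,0]>5)&(h[...,0]<18)&(h[...,1]>170)&(W[...,2]>.1)&(U>.5);
if m.any(): print('knob',np.round(np.percentile(W[m],[2,50,98],axis=0),3))
m=((h[...,0]<5)|(h[...,0]>175))&(h[...,1]>150)&(abs(W[...,2]-.09)<.01)&(U>.6)
if m.sum()>30: print('button',m.sum(),np.round(np.percentile(W[m],[2,50,98],axis=0),3))
t=imaging.get_image('top');P=cloud(t);h=cv2.cvtColor(t['frame'],cv2.COLOR_RGB2HSV).astype(int)
for n,m in (('knob',(h[...,0]>5)&(h[...,0]<18)&(h[...,1]>170)&(P[...,2]>.1)&(P[...,0]>.5)),('button',((h[...,0]<5)|(h[...,0]>175))&(h[...,1]>150)&(abs(P[...,2]-.09)<.012)&(abs(P[...,1]-.1)<.04)&(P[...,0]>.6))):
    if m.sum()>10: print('top',n,m.sum(),np.round(np.percentile(P[m],[2,50,98],axis=0),3))
E
```

```text
t 22.97 tcp [0.4626 0.1966 0.3292] jaw 97.2 xax [-0.001 -0.001 -1.   ] q [ 0.3  -0.22  1.94 -0.    1.42 -1.4 ] F [ 0.6  0.8 -1.1] w 0.0851
jar lid 3164 [0.543 0.207 0.094] u [0.5466 0.5853] v [0.1085 0.1654] z [0.0874 0.0955]
rim u [0.5305 0.6235]
knob [[0.582 0.082 0.229]
 [0.584 0.092 0.231]
 [0.587 0.097 0.233]]
button 233 [[0.665 0.092 0.086]
 [0.675 0.1   0.088]
 [0.685 0.108 0.089]]
top knob 762 [[ 0.505 -0.45   0.101]
 [ 0.58   0.092  0.131]
 [ 0.706  0.501  0.239]]
top button 141 [[0.666 0.083 0.081]
 [0.678 0.096 0.09 ]
 [0.69  0.107 0.094]]
```

View pics/w9.png

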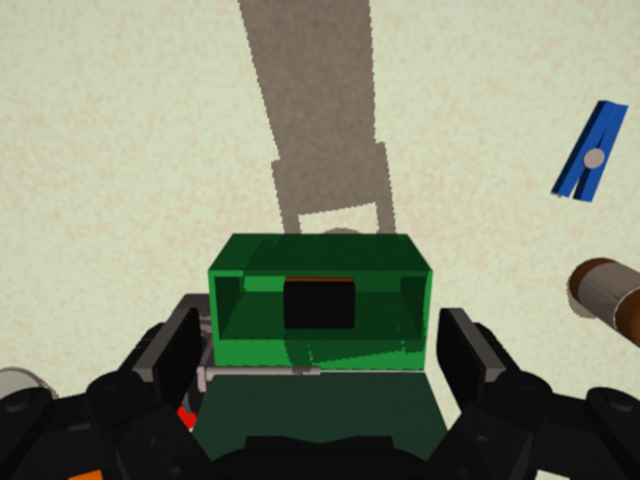

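The jar stands in the bin at (294,319) in the picture, top level at z=0.094, 1 mm off the centreline; the lid is open. Now to the button, with the fingers shut and the tool turned half round so that the camera stays clear of the lever.

Request:
play_rows(
  increments="0.12 0 0 -2 0 0 1;0.24 0 0 -4 -1 -1 1;0.36 0 0 -4 -3 -2 1;0.48 0 0 -4 -5 -3 1;0.6 0 0 -4 -7 -4 1;0.72 0 0 -4 -9 -5 1;0.84 0 0 -4 -11 -6 1;0.96 0 0 -4 -13 -8 1;1.08 0 0 -4 -15 -10 1;1.2 0 0 -4 -17 -11 1;1.32 0 0 -4 -19 -12 1;1.44 0 0 -4 -20.5 -12.7 1;1.57 0 0 -4 -20.5 -12.7 1;1.57 0 0 -4 -20.5 -12.7 1",
)

```text
time_s: 24.23
tool_pos: [0.6885, 0.0958, 0.3686]
tcp_rot: [-1.367, 1.57, -1.246]
contact_force: [0.6, -0.6, -0.0]
gripper_width: 0.0001
```

Request:
play_rows(
  increments="0.12 0 0 0 0 0 1;0.24 0 0 0 0 0 1;0.36 0 0 0 0 0 1;0.48 0 0 0 0 0 1;0.6 0 0 0 0 0 1;0.72 0 0 0 0 0 1;0.84 0 0 0 0 0 1;0.96 0 0 0 0 0 1;1.08 0 0 0 0 0 1;1.2 0 0 0 0 0 1;1.32 0 0 0 0 0 1;1.44 0 0 0 0 0 1;1.57 0 0 0 0 0 1;1.57 0 0 0 0 0 1",
)

```text
time_s: 25.4
tool_pos: [0.687, 0.0968, 0.3696]
tcp_rot: [0.963, 1.569, -0.481]
contact_force: [-0.1, -0.2, -0.4]
gripper_width: 0.0002
```

```bash
python3 - <<'E'
from h import *
st()
print(row([.681,.0965,.105],97.2,over=.073),env.finger_overhang)
q=imaging.get_image('wrist');W=cloud(q);save(q,'w10.png')
h=cv2.cvtColor(q['frame'],cv2.COLOR_RGB2HSV).astype(int)
m=((h[...,0]<5)|(h[...,0]>175))&(h[...,1]>150)&(abs(W[...,2]-.09)<.012)&(W[...,0]>.6)&(W[...,1]>0)
if m.sum()>30: print('button',m.sum(),np.round(np.percentile(W[m],[2,50,98],axis=0),3))
E
```

```text
t 25.4 tcp [0.687  0.0968 0.3696] jaw -82.7 xax [ 0.001 -0.001 -1.   ] q [ 0.06  0.19  1.47 -0.    1.48  1.51] F [-0.1 -0.2 -0.4] w 0.0002
0.001 0.001 -0.001  19.16 -0.62 -0.06 0.0726
button 764 [[0.666 0.083 0.081]
 [0.679 0.095 0.088]
 [0.691 0.107 0.09 ]]
```

View pics/w10.png

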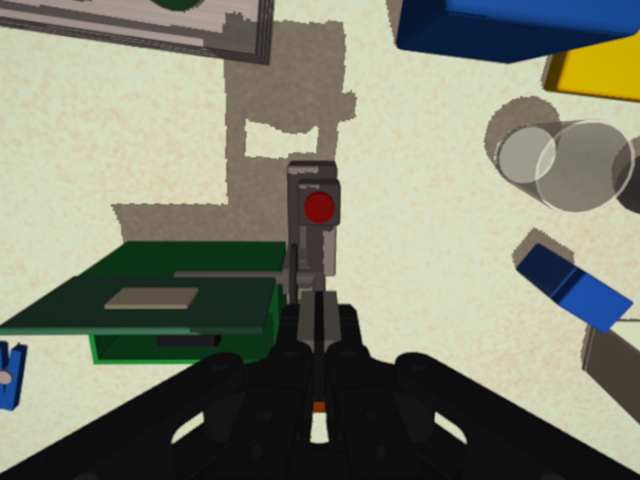

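Button at (207,319), laterally aligned. Descend to just above it.

Request:
play_rows(
  increments="0 0 0 4 -0.5 -0.05 1;0 0 0 8 -0.5 -0.05 1;0 0 0 12 -0.5 -0.05 1;0 0 0 15 -0.5 -0.05 1;0 0 0 17.5 -0.5 -0.05 1;0 0 0 19 -0.5 -0.05 1;0 0 0 19.5 -0.5 -0.05 1;0 0 0 19.5 -0.5 -0.05 1;0 0 0 19.5 -0.5 -0.05 1",
)

```text
time_s: 26.2
tool_pos: [0.6828, 0.0965, 0.1762]
tcp_rot: [1.316, 1.567, -0.128]
contact_force: [-0.7, 0.4, -0.5]
gripper_width: 0.0
```

```bash
python3 - <<'E'
from h import *
st()
E
```

```text
t 26.2 tcp [0.6828 0.0965 0.1762] jaw -82.7 xax [ 0.003 -0.    -1.   ] q [ 0.06  0.31  1.66 -0.    1.17  1.51] F [-0.7  0.4 -0.5] w 0.0
```

Request:
play_rows(
  increments="0 0 0 0.8 0 0 1;0 0 0 1.4 0 0 1;0 0 0 1.8 0 0 1;0 0 0 2.2 0 0 1;0 0 0 2.4 0 0 1;0 0 0 2.4 0 0 1;0 0 0 2.4 0 0 1",
)

```text
time_s: 26.78
tool_pos: [0.6833, 0.0965, 0.1542]
tcp_rot: [1.355, 1.566, -0.089]
contact_force: [-1.4, -0.5, 12.1]
gripper_width: 0.0002
```

Fully down (12 N). Holding it.

Request:
play_rows(
  increments="0 0 0 0 0 0 1;0 0 0 0 0 0 1;0 0 0 0 0 0 1;0 0 0 0 0 0 1;0 0 0 0 0 0 1;0 0 0 0 0 0 1;0 0 0 0 0 0 1;0 0 0 0 0 0 1;0 0 0 0 0 0 1;0 0 0 0 0 0 1;0 0 0 0 0 0 1;0 0 0 0 0 0 1;0 0 0 0 0 0 1;0 0 0 0 0 0 1;0 0 0 0 0 0 1;0 0 0 0 0 0 1;0 0 0 0 0 0 1;0 0 0 0 0 0 1;0 0 0 0 0 0 1;0 0 0 0 0 0 1",
)

```text
time_s: 28.45
tool_pos: [0.6833, 0.0965, 0.1542]
tcp_rot: [1.365, 1.566, -0.08]
contact_force: [-2.3, 0.6, 12.0]
gripper_width: 0.0001
```

```bash
python3 - <<'E'
from h import *
st()
p=imaging.get_image('side');save(p,'s11.png');P=cloud(p);h=cv2.cvtColor(p['frame'],cv2.COLOR_RGB2HSV).astype(int)
m=(h[...,0]>5)&(h[...,0]<18)&(h[...,1]>170)&(abs(P[...,1]-.08)<.03)&(P[...,0]>.4)&(P[...,0]<.65)&(P[...,2]>.03)
print('knob',m.sum(),np.round(np.percentile(P[m],[2,50,98],axis=0),3) if m.any() else '')
g=(h[...,0]>50)&(h[...,0]<95)&(h[...,1]>80)&(P[...,0]>.45)&(P[...,0]<.72)&(P[...,1]>.1)&(P[...,1]<.33)
print('lid z',np.round(np.percentile(P[g][:,2],[50,90,99]),3))
E
```

```text
t 28.45 tcp [0.6833 0.0965 0.1542] jaw -82.8 xax [ 0.005 -0.    -1.   ] q [ 0.06  0.33  1.67 -0.    1.14  1.51] F [-2.3  0.6 12. ] w 0.0001
knob 0 
lid z [0.066 0.108 0.11 ]
```

The lid reads flat at z≈0.109, so it's shut. I'll hold briefly, then lift off and check.

Request:
play_rows(
  increments="0 0 0 0 0 0 1;0 0 0 0 0 0 1;0 0 0 0 0 0 1;0 0 0 0 0 0 1;0 0 0 0 0 0 1;0 0 0 0 0 0 1;0 0 0 -1 0 0 1;0 0 0 -2.5 0 0 1;0 0 0 -5 0 0 1;0 0 0 -9 0 0 1;0 0 0 -13 0 0 1;0 0 0 -17 0 0 1;0 0 0 -19 0 0 1;0 0 0 -20 0 0 1;0 0 0 -20 0 0 1;0 0 0 -20 0 0 1",
)

```text
time_s: 29.83
tool_pos: [0.6811, 0.0965, 0.349]
tcp_rot: [-1.178, 1.569, -2.623]
contact_force: [0.1, 0.2, -0.3]
gripper_width: 0.0
```

```bash
python3 - <<'E'
from h import *
st()
p=imaging.get_image('wrist');W=cloud(p);h=cv2.cvtColor(p['frame'],cv2.COLOR_RGB2HSV).astype(int)
m=((h[...,0]<5)|(h[...,0]>175))&(h[...,1]>150)&(abs(W[...,2]-.09)<.012)&(abs(W[...,0]-.68)<.03)&(abs(W[...,1]-.096)<.03)
print('button',m.sum(),np.round(np.percentile(W[m],[2,50,98],axis=0),3) if m.any() else '')
g=(h[...,0]>50)&(h[...,0]<95)&(h[...,1]>60)&(W[...,0]>.45)&(W[...,0]<.72)&(W[...,1]>.1)&(W[...,1]<.33)&(W[...,2]>.05)&(W[...,2]<.2)
yw=np.radians(7.2);U=W[...,:2]@np.array([np.cos(yw),np.sin(yw)])
k=W[g];a=np.polyfit(U[g],k[:,2],1);print('lid',len(k),'slope',a[0],np.round(np.percentile(k[:,2],[1,50,99]),3))
p=imaging.get_image('side');save(p,'s12.png')
t=imaging.get_image('top');P=cloud(t)
for q in('cup_mid','can_mid','bottle_mid'):
    r=nets.cut_out(t,q)[:1]
    for x in r: print(q,np.round(x['location']),np.round(np.nanmedian(P[x['mask']],0),3))
v=np.hstack([p['frame'][140:400,180:500],t['frame'][140:400,180:500]]);cv2.imwrite('pics/c12.png',v[:,:,::-1])
E
```

```text
t 29.83 tcp [0.6811 0.0965 0.349 ] jaw -82.8 xax [-0.001 -0.001 -1.   ] q [ 0.06  0.18  1.51 -0.    1.45  1.51] F [ 0.1  0.2 -0.3] w 0.0
button 867 [[0.666 0.083 0.081]
 [0.679 0.095 0.088]
 [0.691 0.107 0.09 ]]
lid 18551 slope -0.2544532429520984 [0.053 0.105 0.107]
cup_mid [178. 412.] [ 0.753 -0.125  0.051]
can_mid [188. 474.] [ 0.723 -0.24   0.103]
bottle_mid [276. 117.] [0.526 0.483 0.097]
```

View pics/c12.png

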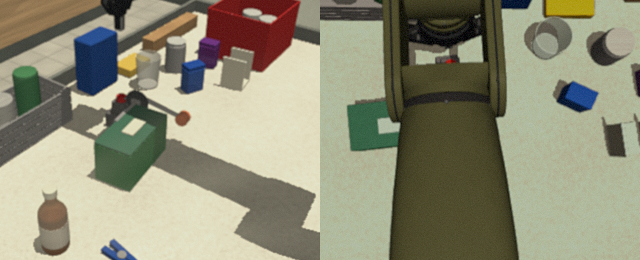

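Side view: the lid is flat on the bin and the lever is down (knob at about (183,118) in the crop). The button is back up at z≈0.089, and the cup, can and bottle haven't moved. Handing in.

```bash
python3 -c "
from h import *
print(ticket.finish_job())"
```

```text
the job is handed in; nothing more can be done
None
```

The job is done and handed in, at about 30 s of the 72 s allowed; no verdict was reported.

- **Lever:** it started in the first notch. My first lift only reached the second notch; I saw that in a check, gripped it again and lifted it to the last one. The knob was then at about z = 0.221 m, let go.
- **Jar:** I took the amber jar, not the blue or purple look-alikes, out of the caddy across its 40 mm side. I stood it on the tray, gripped it again by its narrow ends and set it on the bin floor. After letting go, its top was level at about z = 0.094 m and about 1 mm off the bin's centreline.
- **Button:** I held it fully down with about 12 N for over 2 s until the lid was shut.

**Last checks:**
- The lid is flat at about 0.106 m.
- The lever is down.
- The button is back up at about 0.089 m.
- Cup, can and bottle are within about 2 mm of where they started.
- The arm is clear.

A slope fit on the lid came out at −0.25. I put this down to the bin's side walls being in the data, since the lid heights themselves read flat. The jar can't be seen under the shut lid, so its final position rests on the check made before the lid closed.

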